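# Feed the cuvette box up the loading ramp to its sprung stop

### The arm

A 7-joint arm with a two-finger parallel gripper is mounted at the origin on a cart in front of the work surface, level with it; the furniture and walls round the work are solid. World frame = base frame: x ahead of the robot, y to its left, z up, the work surface at z = 0. Lengths are in mm, angles in rad, forces in N, time in s.
With the tool pointing down it reaches from about 350 to 900 mm from the base axis. Payload 8.1 kg.
Tool frame: the origin (TCP) lies between the finger pads; the fingertips stand 17 mm ahead of it and the grasp point (between the pads) lies 2 mm behind it; z points along the fingers, y is the line along which they close (so a half turn about z gives the same grasp; the last joint's range is limited). The gripper opens to 92 mm and grips with 3 to 60 N. Pads are 19 mm wide; open, the fingers measure 130 mm over their backs; the gripper's body (75 mm by 190 mm) begins 47 mm behind the grasp point.
Start: joints at [1.106, 0.434, 0.025, 1.573, -0.012, 1.134, -0.075], TCP at [221.201, -584.56, 243.742] pointing down, gripper open.
Joint ranges: [-2.62, 2.62], [-0.44, 2.09], [-1.27, 1.32], [0.08, 2.57], [-1.32, 4.46], [0.12, 2], [-2.74, 2.74]. Speed limits (rad/s): [2.22, 2.22, 3.01, 3.01, 3.14, 3.14, 3.14].

### API

Orientations are given as [roll, pitch, yaw] about the fixed x, y, z axes, in that order (R = Rz(yaw) Ry(pitch) Rx(roll)).
In Python, from station import bot gives the robot as it stands.
- The arm moves only by the tool servo_tool, never from a script. Its argument "rows" is a list of rows, each a list of 6 numbers: the shift along the tool's x, y, z in units of 30 mm (1.0 is 30 mm), then the turn, a rotation vector about the tool's x, y, z in units of 5 degrees (1.0 is 5 degrees). A call has 1 to 12 rows; each row shifts and turns the commanded pose from where the row before left it, along the tool's axes as they then stand; what a row does not reach is not made up. A row lasts 1/10 s, in which the tool goes at most 50 mm and 8.59 degrees, less where a joint would pass 70% of its speed; a pose out of reach is approached as far as the arm can. A call is refused whole if a number of a shift passes 1 or a number of a turn 1, either way. A call with a gripper value outside its range is refused whole. "grip" is the opening, from -1 (shut) to 1 (fully open), set as the call begins (left out, the last holds). The fingers move at their own pace and stop on an object; "newtons" is the grip in N (left out, the last holds). Time passes only in rows, so rows that do not move let the fingers close. It gives the time, the measured TCP pose, the force and the opening at its end, in the units of the state.
- bot.observe(): the state, without advancing time (a new reading comes with each control period).
- bot.grab_frame(name): name is "scene" or "top" or "wrist"; returns the picture (420x560x3 uint8, red, green, blue); there is no depth.
- bot.get_calibration(name): a dict with "mtx" (3x3 intrinsics, pixels), "extrinsics" (4x4, takes a point from camera to world coordinates); the wrist camera has in their place "tool_from_camera" (4x4, takes a point from camera to tool coordinates, whose origin is the TCP and whose axes are the flange's). Camera axes: x right, y down, z forward; pixel columns grow to the right and rows downward; lengths in mm; the calibration is good to about 2 mm. A picture is of the moment at which its call begins: read the wrist's pose just before it. get_calibration takes no time and is no camera call.
- bot.sign_off(): hands the job in, once; it reports no verdict.
Trained networks look in the newest picture that a camera, given by its name, has taken for a name from the list of things; names that differ only in an ending like _2 or _b are one class to them, and where a whole thing is asked for, a point or a joint stands for the part that bears it (a point fixed in the world has none). Each returns a list of dicts, best first, with "conf" (0 to 1); they miss things now and then, are a little off and sometimes report something else, mostly with a low value. They report only what shows in the picture. A call takes as long as a camera call.
- bot.find_in(thing, camera): "bbox" ([left, top, right, bottom] in pixels, round what is visible of it).
The state is a dict: "time": time; "joint_pos": joint angles; "joint_velocities": joint speeds; "effort": joint torques, N m; "tcp_pos": TCP position; "ee_rot": TCP orientation; "contact_force": force on the tool from outside, world axes, zero at the start; "ft_torque": the same for the moment, N m; "grip_width": finger opening in mm.
Only numpy, scipy, OpenCV 4.12 (cv2) and the standard library are available. Lean on these libraries where they do the work, as an engineer would, in place of code of your own. Each camera call takes 0.05 s, during which the arm holds its last target. There are 200 camera calls.

### The job

Set the foam box of cuvettes down on the flat white infeed plate at the foot of the loading ramp, lengthwise to it, and let go; then push it from behind up the ramp, through the blue rails, until it presses lightly on the orange sprung stop pad, and leave it resting there, touching the pad. How far the pad reaches down the ramp is set differently each time, so feel for it and never ram it: it gives about half a centimetre and then is hard. Keep the box upright and leave the amber dropper bottle and the sample jar where they stand.

Things in the scene. Friction and masses are not known exactly. Their poses are not given: they have to be found in the camera images.
- cuvette_box: White foam box, 56 x 110 x 32 mm (its x, y, z), with clear cuvettes standing in it up to 50 mm high; grip and push only the foam. Origin under its centre, long axis y, z up. Either end may go first. Weighs 0.3 to 0.5 kg, slides up the slope at 1.5 to 5 N if pushed along it without bearing down (which adds drag); friction holds it on the slope.
- loader: Loading ramp, fixed to the bench (its place varies). Origin at bench height under its middle; x points up the ramp along the centre line, y to the left, z up. The slope of aluminium rises at 9 degrees (0.157 rad): surface height z = 0.010 + 0.158 (x + 0.075) for x from -0.075 to 0.25.
- infeed (a point): Point on top of the flat white infeed plate at the foot, loader x = -0.150, z = 0.010, where the middle of the box is to be set down. The plate runs 70 mm downhill and 75 mm uphill of here and is 100 mm wide, with nothing beside it. Axes as the loader's.
- slope_foot (a point): Point on the centre line where the slope begins, loader x = -0.075, z = 0.010. From 8 mm before it two blue rails rise 22 mm off the slope, 62 mm apart inside, flaring to 84 mm at the mouth. Axes as the loader's.
- arch (a point): Top centre of the grey arch across the slope, loader x = 0.108, z = 0.103; 30 mm long up the slope, 92 mm wide, 57 mm clear under it. The front of the box goes under it; the pusher behind the box stays before it.
- stop_block: Dark block fixed across the head of the ramp; origin on the slope's surface, centre line, loader x = 0.231; its x up the slope, z off the surface. Carries a spindle with the orange sprung pad (44 mm wide, 5 to 31 mm above the slope). The box must never press on block or pad with more than 8 N.
- pad_range (a point): Fixed point 90 mm down the slope from the stop block, 18 mm above it: middle of the 60 mm range in which the pad's face is clamped. Where in the range is not reported. The pad gives 6 mm against a spring of 0.8 N per mm (0.3 N at first touch, 5 N at the end), then is rigid. Let go, the box may be pushed back a little and stays touching.
- dropper_bottle: Amber dropper bottle, 42 mm across, 105 mm tall, standing loose; origin under its centre.
- sample_jar: Open plastic sample jar with tan contents, 75 mm across, 166 mm tall, standing loose; origin under its centre.

How it is judged:
By the outcome, as a careful person would: the job done as asked, in the order asked, and still so for the second after the job is handed in, with the robot touching nothing.
It also fails if it takes over 72 s, if anything falls off the work surface, if the arm or the gripper's body presses on something with over 40 N, if the wrist force passes 120 N, or if a joint passes its speed limit or range.

## Working session

There is one attempt and no reset: what is moved stays moved. The work goes in short steps, Python scripts to look and compute and a tool call to move; the robot and the scene stay as the last step left them, time stands still between calls to the robot, and variables do not carry over. Pictures are saved under pics/ and viewed, on a budget of 10 in all, crops included, one or two more only if the job needs it, and the job is handed in when it is done.

Besides the shell and the picture viewer there is one more tool, called as a command line: name --pt "numbers of a row" for each row, then --argument value for the rest. servo_tool: Moves the arm, as the interface text tells. Its arguments: {"type":"object","properties":{"rows":{"type":"array"},"grip":{"type":"number"},"newtons":{"type":"number"}},"required":["rows"]}

```bash
mkdir -p pics
cat > h.py <<'E'
from station import bot
import numpy as np, cv2
def snap(n,f):
    im=bot.grab_frame(n); cv2.imwrite(f,im[:,:,::-1]); return im
E
python3 - <<'E'
from h import *
s=bot.observe(); print(s)
a=snap('scene','pics/a.png'); b=snap('top','pics/b.png')
for c in('scene','top'):
    k=bot.get_calibration(c);print(c,np.round(k['mtx'],1).tolist(),np.round(k['extrinsics'],3).tolist())
    for t in('cuvette_box','loader','stop_block','dropper_bottle','sample_jar'):
        print(t,[(np.round(d['bbox']).tolist(),round(d['conf'],2)) for d in bot.find_in(t,c)[:2]])
print(np.round(bot.get_calibration('wrist')['tool_from_camera'],3).tolist(),bot.get_calibration('wrist')['mtx'])
E
```

```text
{'time': 0.0, 'joint_pos': array([ 1.10638292,  0.43521749,  0.02498295,  1.57410671, -0.01158596,
        1.13401047, -0.0750775 ]), 'joint_velocities': array([ 0.00129954, -0.00112207, -0.00087577,  0.00016092,  0.00081712,
       -0.00069098,  0.0001622 ]), 'effort': array([ 1.78218143e-04, -6.67835069e+01,  9.85025950e-01, -3.14449954e+01,
       -6.04550494e-02,  4.29715379e-02,  1.74291104e-04]), 'tcp_pos': array([ 220.99484031, -584.0959355 ,  242.94477691]), 'ee_rot': array([-3.14000358e+00,  1.61409522e-04,  3.61763032e-01]), 'contact_force': array([ 0.65380029, -1.01843955,  0.29429709]), 'ft_torque': array([ 0.02100716, -0.04514238, -0.00026139]), 'grip_width': 91.95471740230737}
scene [[405.1, 0.0, 276.4], [0.0, 405.1, 206.8], [0.0, 0.0, 1.0]] [[-0.529, -0.645, 0.552, -16.915], [-0.849, 0.408, -0.336, 260.536], [-0.009, -0.646, -0.763, 866.554], [0.0, 0.0, 0.0, 1.0]]
cuvette_box [([148.0, 304.0, 186.0, 354.0], 0.85)]
loader [([127.0, 213.0, 326.0, 270.0], 0.94)]
stop_block [([134.0, 223.0, 181.0, 247.0], 0.96)]
dropper_bottle [([398.0, 191.0, 419.0, 224.0], 0.88)]
sample_jar [([351.0, 108.0, 390.0, 169.0], 0.81)]
top [[386.7, 0.0, 277.0], [0.0, 386.7, 209.0], [0.0, 0.0, 1.0]] [[-0.009, -0.994, 0.109, 369.046], [-1.0, 0.007, -0.025, -69.111], [0.024, -0.109, -0.994, 1314.469], [0.0, 0.0, 0.0, 1.0]]
cuvette_box [([148.0, 217.0, 183.0, 252.0], 0.95), ([364.0, 239.0, 380.0, 252.0], 0.68)]
loader [([160.0, 153.0, 303.0, 240.0], 0.63)]
stop_block [([166.0, 160.0, 201.0, 181.0], 0.75)]
dropper_bottle [([364.0, 241.0, 377.0, 253.0], 0.64), ([370.0, 156.0, 407.0, 190.0], 0.26)]
sample_jar [([370.0, 158.0, 403.0, 190.0], 0.64)]
[[0.001, -0.961, -0.278, 74.361], [1.0, 0.001, 0.001, 1.215], [-0.001, -0.278, 0.961, -141.916], [0.0, 0.0, 0.0, 1.0]] [[292.41325224   0.         273.22563292]
 [  0.         292.41325224 205.8960963 ]
 [  0.           0.           1.        ]]
```

View pics/b.png

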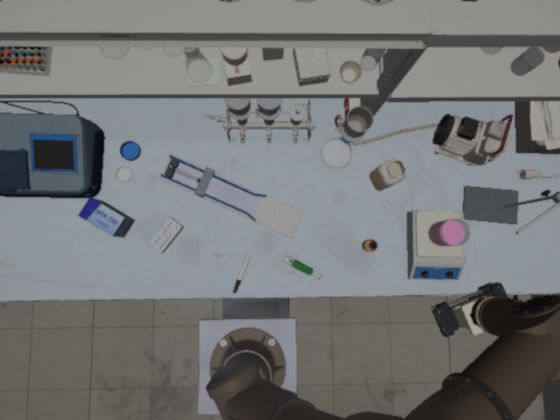

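View pics/a.png

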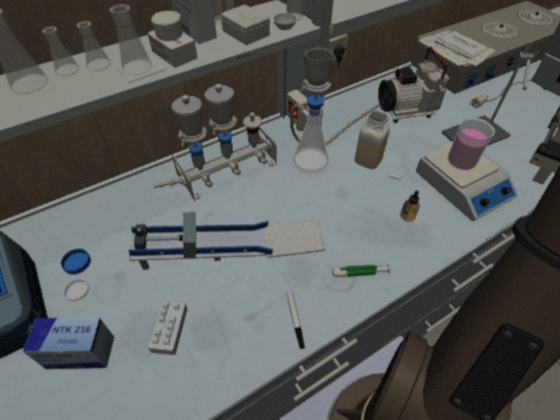

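The top view shows the ramp running from the infeed (~278,213) up-left to the stop (~175,168), and the box at (166,235) lying diagonally. The bottle (370,246) and jar (388,173) are well off to the right. I'll enlarge it to measure.

Run:
```python
from h import *
b=cv2.imread('pics/b.png')[145:265,140:310]
cv2.imwrite('pics/c.png',cv2.resize(b,None,fx=4.7,fy=4.7,interpolation=cv2.INTER_CUBIC))
```

```text
(no output)
```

View pics/c.png

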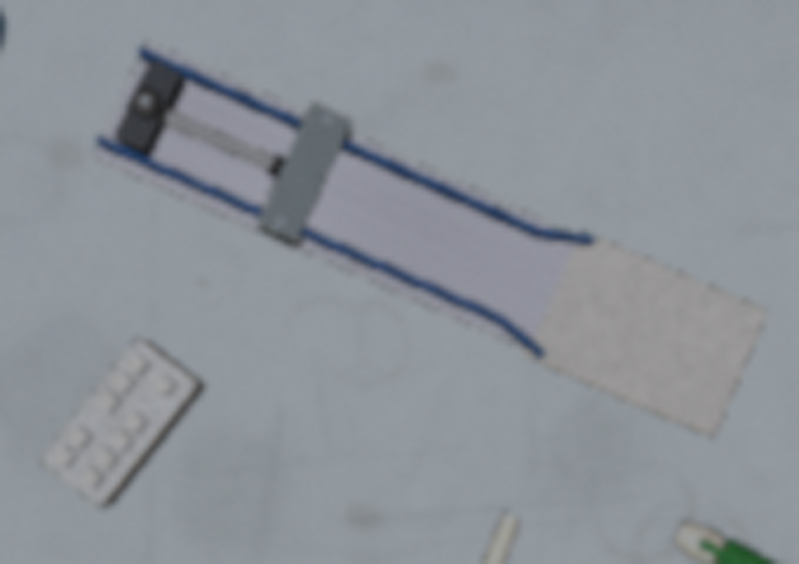

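```bash
cat >> h.py <<'E'
def ray(c,px,z):
    k=bot.get_calibration(c);E=k['extrinsics'];d=E[:3,:3]@np.linalg.solve(k['mtx'],[px[0],px[1],1.]);o=E[:3,3]
    return o+d*((z-o[2])/d[2])
E
python3 - <<'E'
from h import *
f=lambda p,z:ray('top',(p[0]/4.7+140-.4,p[1]/4.7+145-.4),z)[:2]
print('box');B=[f(p,32) for p in[(143,340),(203,384),(105,505),(43,460)]];print(np.round(B),np.mean(B,0))
l=(B[0]+B[1]-B[2]-B[3])/2;w=B[1]-B[0];print(np.linalg.norm(l),np.linalg.norm(w),np.arctan2(l[1],l[0]),np.arctan2(w[1],w[0]))
c1,c2=f((765,313),10),f((715,435),10);m=(c1+c2)/2
A=[f(p,103) for p in[(318,104),(352,128),(297,243),(262,228)]];a=np.mean(A,0)
r=(f((143,50),68)+f((99,142),68))/2
print('plate end',m,np.linalg.norm(c1-c2),'arch',a,'head',r)
for q in(a,r):
    u=q-m;print(np.linalg.norm(u),np.arctan2(u[1],u[0]))
u=(a-m)/np.linalg.norm(a-m);print('infeed',m+70*u, 'or from arch',a-258*u)
E
```

```text
box
[[486. 252.]
 [454. 210.]
 [371. 276.]
 [402. 320.]] [428.15885785 264.73231393]
107.21377037510233 52.80800447769563 -0.67504550967638 -2.205877655275715
plate end [ 460.19407516 -169.66047011] 95.34491304587429 arch [589.53542437 127.11145827] head [652.57723841 262.09478928]
323.73254716150745 1.1597906023742424
472.6773587968695 1.1516209517670084
infeed [ 488.16127995 -105.49010735] or from arch [ 486.45629813 -109.40216445]
```

servo_tool --pt "0.96 -0.9 0 0 0 0" --pt "0.96 -0.9 0 0 0 0" --pt "0.96 -0.9 0 0 0 0" --pt "0.96 -0.9 0 0 0 0" --pt "0.96 -0.9 0 0 0 0" --pt "0.96 -0.9 0 0 0 0" --pt "0.96 -0.9 0 0 0 0" --pt "0.96 -0.9 0 0 0 0" --pt "0.96 -0.9 0 0 0 0" --pt "0.96 -0.9 0 0 0 0" --pt "0.96 -0.9 0 0 0 0" --pt "0.96 -0.9 0 0 0 0" --grip 1

```text
time: 1.8
tcp_pos: [430.3, -157.8, 244.1]
ee_rot: [3.141, -0.001, 0.362]
contact_force: [0.1, -0.8, 0.6]
grip_width: 91.9
```

servo_tool --pt "0 0 0 0 0 -1" --pt "0 0 0 0 0 -1" --pt "0 0 0 0 0 -1" --pt "0 0 0 0 0 -1" --pt "0 0 0 0 0 -1" --pt "0 0 0 0 0 -1" --pt "0 0 0 0 0 -1" --pt "0 0 0 0 0 -1" --pt "0 0 0 0 0 -1" --pt "0 0 0 0 0 -1" --pt "0 0 0 0 0 -1" --pt "0 0 0 0 0 -1"

```text
time: 3.0
tcp_pos: [429.8, -159.3, 243.9]
ee_rot: [3.141, 0.0, 1.412]
contact_force: [-0.2, -0.2, -0.5]
grip_width: 91.9
```

servo_tool --pt "0 0 0 0 0 -1" --pt "0 0 0 0 0 -1" --pt "0 0 0 0 0 -1" --pt "0 0 0 0 0 -1" --pt "0 0 0 0 0 -1" --pt "0 0 0 0 0 -1" --pt "0 0 0 0 0 -1" --pt "0 0 0 0 0 -1" --pt "0 0 0 0 0 -1" --pt "0 0 0 0 0 -1" --pt "0 0 0 0 0 -1" --pt "0 0 0 0 0 -1"

```text
time: 4.2
tcp_pos: [429.8, -159.3, 243.9]
ee_rot: [-3.142, 0.0, 2.46]
contact_force: [-0.0, -0.4, 0.2]
grip_width: 91.4
```

servo_tool --pt "0.745 0.91 0 0 0 0" --pt "0.745 0.91 0 0 0 0" --pt "0.745 0.91 0 0 0 0" --pt "0.745 0.91 0 0 0 0" --pt "0.745 0.91 0 0 0 0" --pt "0.745 0.91 0 0 0 0" --pt "0.745 0.91 0 0 0 0" --pt "0.745 0.91 0 0 0 0" --pt "0.745 0.91 0 0 0 0" --pt "0.745 0.91 0 0 0 0" --pt "0.745 0.91 0 0 0 0" --pt "0.745 0.91 0 0 0 0"

```text
time: 5.4
tcp_pos: [429.6, 265.5, 243.8]
ee_rot: [3.141, 0.0, 2.456]
contact_force: [1.2, 0.2, 0.1]
grip_width: 91.7
```

servo_tool --pt "0 0 0.9 0 0 0" --pt "0 0 0.9 0 0 0" --pt "0 0 0 0 0 0"

```text
time: 5.7
tcp_pos: [428.0, 262.9, 187.0]
ee_rot: [-3.136, -0.002, 2.457]
contact_force: [0.1, -1.0, 0.2]
grip_width: 91.7
```

```bash
cat >> h.py <<'E'
from scipy.spatial.transform import Rotation as Ro
def wcam():
    s=bot.observe();T=np.eye(4);T[:3,:3]=Ro.from_euler('xyz',s['ee_rot']).as_matrix();T[:3,3]=s['tcp_pos']
    k=bot.get_calibration('wrist');return T@k['tool_from_camera'],k['mtx']
def wray(E,M,px,z):
    d=E[:3,:3]@np.linalg.solve(M,[px[0],px[1],1.]);o=E[:3,3];return o+d*((z-o[2])/d[2])
E
python3 - <<'E'
from h import *
E,M=wcam();snap('wrist','pics/d.png');print(E.tolist())
print(bot.find_in('cuvette_box','wrist')[:2]);print(bot.observe()['joint_pos'])
E
```

```text
[[0.6315279627147037, 0.7458823508945772, 0.21173556841823352, 370.44538294561414], [0.7753361424355198, -0.6057044608579253, -0.1788182662090636, 309.3867967561922], [-0.005128210469696047, 0.2770949741889709, -0.9608288488261528, 329.0242753492921], [0.0, 0.0, 0.0, 1.0]]
[{'bbox': [254.3, 136.2, 310.9, 243.3], 'conf': 0.71}]
[-0.09435793  0.39427133 -0.7315869   1.8875123   0.31430928  0.97795136
 -0.08099167]
```

View pics/d.png

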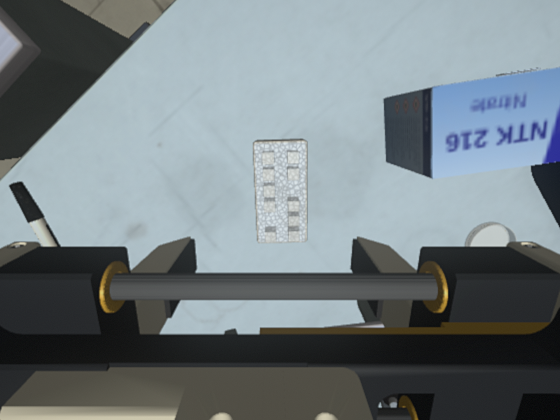

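The wrist view shows the box centred at about (281,191), almost square to the tool. The NTK carton's nearest edge is at (385,110–160).

Run:
```python
from h import *
E,M=wcam();s=bot.observe();R=Ro.from_euler('xyz',s['ee_rot']).as_matrix()
C=np.array([wray(E,M,p,32) for p in[(253,140),(307,140),(308,242),(257,242)]])
c=C.mean(0);print(c,'tool dev',R.T@(c-s['tcp_pos']));l=C[0]+C[1]-C[2]-C[3];print(np.arctan2(l[1],l[0]),np.linalg.norm(l)/2,np.linalg.norm(C[1]-C[0]),np.linalg.norm(C[2]-C[3]))
l=C[1]-C[2];print(np.arctan2(l[1],l[0])); l=C[0]-C[3];print(np.arctan2(l[1],l[0]))
for z in(0,40,60):
  for p in((390,165),(385,100)): print('carton',z,R.T@(wray(E,M,p,z)-s['tcp_pos']))
```

```text
[433.5879637  270.35604095  32.        ] tool dev [  0.78738424   7.49272296 158.09492614]
2.488965058812758 110.49968287535206 54.14986869320827 56.5028970413749
2.4996051711602805
2.4783188958199402
carton 0 [ 26.48015619 131.57443368 190.03124317]
carton 0 [ 96.03504894 118.40140129 190.05858273]
carton 40 [ 32.23379484 115.58556248 150.04202239]
carton 40 [ 93.40950179 103.99946785 150.06606839]
carton 60 [ 35.11061417 107.59112688 130.047412  ]
carton 60 [ 92.09672821  96.79850113 130.06981122]
```

servo_tool --pt "0.03 0.25 0 0 0 -0.36" --pt "0 0 0.9 0 0 0" --pt "0 0 0.9 0 0 0" --pt "0 0 0.9 0 0 0" --pt "0 0 0.9 0 0 0" --pt "0 0 0.8 0 0 0" --pt "0 0 0.6 0 0 0" --pt "0 0 0.4 0 0 0" --pt "0 0 0 0 0 0"

```text
time: 6.7
tcp_pos: [433.9, 270.6, 27.3]
ee_rot: [-3.141, -0.0, 2.488]
contact_force: [0.0, -0.2, 0.5]
grip_width: 91.9
```

servo_tool --pt "0 0 0 0 0 0" --pt "0 0 0 0 0 0" --pt "0 0 0 0 0 0" --pt "0 0 0 0 0 0" --pt "0 0 0 0 0 0" --pt "0 0 0 0 0 0" --pt "0 0 0 0 0 0" --pt "0 0 0 0 0 0" --pt "0 0 0 0 0 0" --pt "0 0 0 0 0 0" --grip -1 --newtons 15

```text
time: 7.7
tcp_pos: [433.1, 269.4, 27.8]
ee_rot: [-3.14, 0.001, 2.487]
contact_force: [-2.0, -4.5, 5.4]
grip_width: 54.7
```

servo_tool --pt "0 0 -0.3 0 0 0" --pt "0 0 -0.6 0 0 0" --pt "0 0 -0.9 0 0 0" --pt "0 0 -0.9 0 0 0" --pt "0 0 -0.9 0 0 0" --pt "0 0 -0.9 0 0 0" --pt "0 0 -0.9 0 0 0"

```text
time: 8.4
tcp_pos: [433.1, 270.3, 191.0]
ee_rot: [-3.141, -0.0, 2.488]
contact_force: [0.3, -0.1, -4.3]
grip_width: 54.6
```

servo_tool --pt "-0.76 -0.74 0 0 0 0" --pt "-0.76 -0.74 0 0 0 0" --pt "-0.76 -0.74 0 0 0 0" --pt "-0.76 -0.74 0 0 0 0" --pt "-0.76 -0.74 0 0 0 0" --pt "-0.76 -0.74 0 0 0 0" --pt "-0.76 -0.74 0 0 0 0" --pt "-0.76 -0.74 0 0 0 0" --pt "-0.76 -0.74 0 0 0 0" --pt "-0.76 -0.74 0 0 0 0" --pt "-0.76 -0.74 0 0 0 0" --pt "-0.76 -0.74 0 0 0 0"

```text
time: 9.6
tcp_pos: [488.3, -108.5, 190.0]
ee_rot: [-3.142, -0.0, 2.488]
contact_force: [0.6, -0.1, -4.6]
grip_width: 54.8
```

servo_tool --pt "0 0 0 0 0 0.7" --pt "0 0 0 0 0 0.7" --pt "0 0 0 0 0 0.9" --pt "0 0 0 0 0 0.9" --pt "0 0 0 0 0 0.9" --pt "0 0 0 0 0 0.9" --pt "0 0 0 0 0 0.9" --pt "0 0 0 0 0 0.9" --pt "0 0 0 0 0 0.9" --pt "0 0 0 0 0 0.9" --pt "0 0 0 0 0 0.9" --pt "0 0 0 0 0 0.9"

```text
time: 10.8
tcp_pos: [488.2, -107.0, 189.8]
ee_rot: [-3.141, -0.0, 1.577]
contact_force: [-0.2, 0.2, -4.5]
grip_width: 54.9
```

servo_tool --pt "0 0 0 0 0 0.9" --pt "0 0 0 0 0 0.9" --pt "0 0 0 0 0 0.9" --pt "0 0 0 0 0 0.9" --pt "0 0 0 0 0 0.9" --pt "0 0 0 0 0 0.4" --pt "0 0 0 0 0 0" --pt "0 0 0 0 0 0"

```text
time: 11.6
tcp_pos: [488.4, -107.1, 189.8]
ee_rot: [-3.141, -0.0, 1.154]
contact_force: [-0.4, 0.7, -4.5]
grip_width: 54.8
```

Run:
```python
from h import *
E,M=wcam();np.save('E.npy',E);snap('wrist','pics/e.png')
s=bot.observe();print(s['tcp_pos'],s['ee_rot'],s['grip_width'],s['joint_pos'])
```

```text
[ 488.50518833 -107.15013497  189.76477475] [-3.14137815e+00 -1.32097898e-04  1.15385288e+00] 55.13189671253309 [ 0.39880467  0.31960712 -0.36397226  1.91856931  0.13995072  0.92795622
 -0.44942295]
```

View pics/e.png

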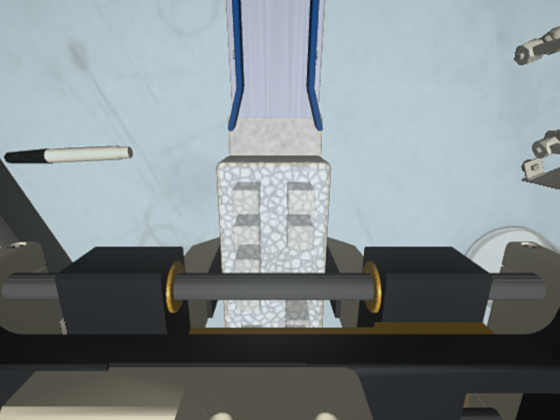

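The wrist view shows the plate/slope edge at row 119, with the plate spanning x 229–322 and the rails straight ahead and centred at x≈277. The box is held square to the tool.

Run:
```python
from h import *
E=np.load('E.npy');_,M=wcam()
f=lambda p,z:wray(E,M,p,z)
foot=(f((229,119),10)+f((322,119),10))/2
foot2=(f((232,129),31)+f((320,129),31))/2   # rail mouth tops, x=-83
q=(f((240.5,60),40)+f((314.5,60),40))/2
t=(f((237.5,5),50)+f((318,5),50))/2
print(foot,foot2,q,t,np.linalg.norm(f((229,119),10)-f((322,119),10)))
for a in(q,t):
  for b in (foot,foot2): print(np.arctan2(*(a-b)[1::-1]))
u=np.array([np.cos(1.155),np.sin(1.155)]);print('infeed',foot[:2]-75*u,foot2[:2]-67*u)
```

```text
[521.94796653 -38.8291811   10.        ] [518.35904981 -47.83571208  31.        ] [543.91893218   7.34590477  40.        ] [559.98569086  44.01101895  50.        ] 98.0901491982139
1.1266802815615273
1.1370232805035905
1.1403429493907988
1.1452690889977364
infeed [ 491.65407647 -107.43880305] [ 491.29650803 -109.12697436]
```

servo_tool --pt "0 0 0.9 0 0 0" --pt "0 0 0.9 0 0 0" --pt "0 0 0.9 0 0 0" --pt "0 0 0.9 0 0 0" --pt "0 0 0.7 0 0 0" --pt "0 0 0.4 0 0 0" --pt "0 0 0.15 0 0 0" --pt "0 0 0 0 0 0"

```text
time: 12.45
tcp_pos: [488.8, -107.3, 44.2]
ee_rot: [-3.141, -0.0, 1.153]
contact_force: [-0.2, 0.8, -4.1]
grip_width: 54.6
```

servo_tool --pt "0 0 0.07 0 0 0" --pt "0 0 0.05 0 0 0" --pt "0 0 0 0 0 0"

```text
time: 12.75
tcp_pos: [489.0, -107.4, 41.1]
ee_rot: [3.141, -0.0, 1.152]
contact_force: [0.4, 0.1, -6.0]
grip_width: 55.0
```

servo_tool --pt "0 0 0.05 0 0 0" --pt "0 0 0.03 0 0 0" --pt "0 0 0 0 0 0"

```text
time: 13.05
tcp_pos: [488.6, -107.3, 38.2]
ee_rot: [-3.142, 0.0, 1.152]
contact_force: [-0.4, 0.5, -5.1]
grip_width: 54.9
```

servo_tool --pt "0 0 0.03 0 0 0" --pt "0 0 0 0 0 0"

```text
time: 13.25
tcp_pos: [488.7, -107.4, 37.7]
ee_rot: [3.141, 0.0, 1.152]
contact_force: [-1.4, -0.5, 3.3]
grip_width: 54.6
```

servo_tool --pt "0 0 0 0 0 0" --pt "0 0 0 0 0 0" --pt "0 0 0 0 0 0" --pt "0 0 0 0 0 0" --pt "0 0 0 0 0 0" --pt "0 0 -0.4 0 0 0" --pt "0 0 -0.7 0 0 0" --pt "0 0 -0.9 0 0 0" --pt "0 0 -0.5 0 0 0" --pt "0 0 0 0 0 0" --grip 1

```text
time: 14.25
tcp_pos: [490.2, -107.5, 115.1]
ee_rot: [3.137, -0.001, 1.152]
contact_force: [0.3, -0.5, -0.2]
grip_width: 91.7
```

servo_tool --pt "-0.6 0 0 0 0.3 0" --pt "-0.8 0 0 0 0.3 0" --pt "-0.8 0 0 0 0.3 0" --pt "-0.8 0 0 0 0.3 0" --pt "0 0 0 0 0.3 0" --pt "0 0 0 0 0.3 0" --pt "0 0 0 0 0 0" --grip -1

```text
time: 14.95
tcp_pos: [451.2, -190.4, 108.1]
ee_rot: [-3.14, -0.157, 1.15]
contact_force: [0.1, -0.6, 0.1]
grip_width: 40.5
```

Run:
```python
from h import *
E,M=wcam();np.save('E.npy',E);snap('wrist','pics/f.png')
s=bot.observe();print(s['tcp_pos'],s['ee_rot'],s['grip_width'],s['contact_force'])
print(bot.find_in('cuvette_box','wrist')[:1])
```

```text
[ 451.56588382 -189.86505194  108.19837903] [-3.1406822  -0.1567803   1.15093626] 36.73386723488682 [0.80397004 0.19266184 0.04783599]
[{'bbox': [235.8, 30.2, 316.0, 187.3], 'conf': 0.87}]
```

View pics/f.png

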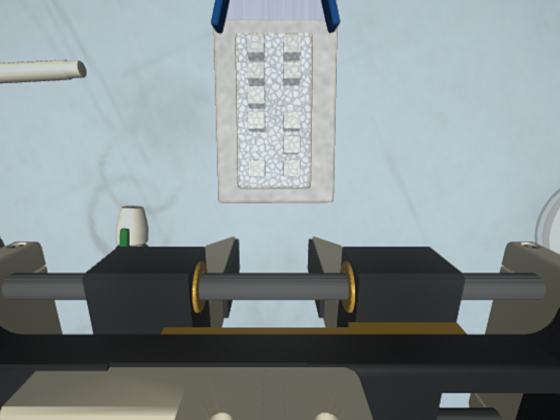

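The box sits squarely and centred on the plate: box x 238–312, plate 218–333, with the rear edge at row 187 against the plate end at row 202. Next I lower the closed fingers behind it.

servo_tool --pt "-0.1 0 0.6 0 0 0" --pt "-0.12 0 0.8 0 0 0" --pt "-0.1 0 0.6 0 0 0" --pt "-0.06 0 0.41 0 0 0" --pt "0 0 0 0 0 0" --pt "0 0 0 0 0 0" --pt "0 0 0 0 0 0"

```text
time: 15.75
tcp_pos: [452.8, -189.5, 36.2]
ee_rot: [3.14, -0.157, 1.153]
contact_force: [0.5, 0.0, -0.7]
grip_width: 0.4
```

servo_tool --pt "0.2 0 0.032 0 0 0" --pt "0.2 0 0.032 0 0 0" --pt "0.15 0 0.024 0 0 0" --pt "0.1 0 0.016 0 0 0" --pt "0.1 0 0.016 0 0 0" --pt "0.1 0 0.016 0 0 0" --pt "0.1 0 0.016 0 0 0" --pt "0.1 0 0.016 0 0 0"

```text
time: 16.55
tcp_pos: [464.9, -161.2, 35.3]
ee_rot: [3.141, -0.156, 1.151]
contact_force: [-1.6, -4.7, 2.5]
grip_width: 0.4
```

servo_tool --pt "0.15 0 0.024 0 0 0" --pt "0.2 0 0.032 0 0 0" --pt "0.2 0 0.032 0 0 0" --pt "0.2 0 0.032 0 0 0" --pt "0.2 0 0.032 0 0 0" --pt "0.2 0 0.032 0 0 0" --pt "0.2 0 0.032 0 0 0" --pt "0.2 0 0.032 0 0 0" --pt "0.2 0 0.032 0 0 0" --pt "0.1 0 0.016 0 0 0"

```text
time: 17.55
tcp_pos: [487.8, -109.4, 35.2]
ee_rot: [-3.142, -0.156, 1.152]
contact_force: [-2.8, -4.9, 3.6]
grip_width: 0.7
```

Run:
```python
from h import *
E,M=wcam();np.save('E.npy',E);a=snap('wrist','pics/g.png');b=snap('top','pics/g2.png')[145:265,140:310]
b=cv2.resize(b[:,:,::-1],(595,420),interpolation=cv2.INTER_CUBIC)
cv2.imwrite('pics/g3.png',cv2.resize(np.hstack([a[:,:,::-1][:, 130:420],b[:,90:]]),None,fx=1,fy=1))
```

```text
(no output)
```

View pics/g3.png

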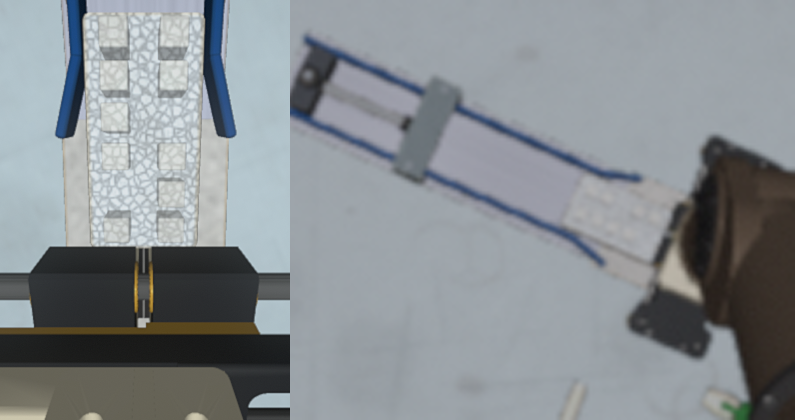

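The box is entering the rails centred and straight. I'll continue across the plate, then along the slope.

servo_tool --pt "0.15 0 0.024 0 0 0" --pt "0.2 0 0.032 0 0 0" --pt "0.2 0 0.032 0 0 0" --pt "0.2 0 0.032 0 0 0" --pt "0.2 0 0.032 0 0 0" --pt "0.2 0 0.032 0 0 0" --pt "0.1 0 0.016 0 0 0"

```text
time: 18.35
tcp_pos: [503.2, -74.7, 35.1]
ee_rot: [-3.141, -0.156, 1.152]
contact_force: [-2.2, -6.6, 4.2]
grip_width: 0.7
```

servo_tool --pt "0.15 0 0.024 0 0 0" --pt "0.2 0 0.032 0 0 0" --pt "0.2 0 0.032 0 0 0" --pt "0.2 0 0.032 0 0 0" --pt "0.1 0 0.016 0 0 0"

```text
time: 18.85
tcp_pos: [513.6, -50.9, 35.0]
ee_rot: [-3.141, -0.156, 1.152]
contact_force: [-3.7, -5.9, 3.6]
grip_width: 0.5
```

servo_tool --pt "0.15 0 -0.02 0 0 0" --pt "0.15 0 -0.02 0 0 0" --pt "0.15 0 0 0 0 0" --pt "0.15 0 0 0 0 0" --pt "0.15 0 0 0 0 0" --pt "0.15 0 0 0 0 0" --pt "0.1 0 0 0 0 0"

```text
time: 19.55
tcp_pos: [526.1, -23.2, 41.1]
ee_rot: [3.141, -0.157, 1.153]
contact_force: [-0.1, -2.4, -2.5]
grip_width: 0.4
```

servo_tool --pt "0.15 0 0 0 0 0" --pt "0.15 0 0 0 0 0" --pt "0.15 0 0 0 0 0" --pt "0.15 0 0 0 0 0" --pt "0.15 0 0 0 0 0" --pt "0.1 0 0 0 0 0"

```text
time: 20.15
tcp_pos: [536.3, -0.2, 45.1]
ee_rot: [3.141, -0.157, 1.153]
contact_force: [-1.6, -2.2, -2.4]
grip_width: 0.5
```

Run:
```python
from h import *
f=lambda p,z:ray('top',(p[0]/4.7+140-.4,p[1]/4.7+145-.4),z)[:2]
u=np.array([np.cos(1.155),np.sin(1.155)])
A=np.mean([f(p,103) for p in[(318,104),(352,128),(297,243),(262,228)]],0)
for n,p,z in(('hub',(278,165),62),('hub uphill',(271,161),62),('stop downhill face mid',(166,112),80)):print(n,108+(f(p,z)-A)@u)
```

```text
hub 138.80119541981935
hub uphill 144.41908155923636
stop downhill face mid 220.0455935353336
```

servo_tool --pt "0.1 0 0 0 0 0" --pt "0.1 0 0 0 0 0" --pt "0.08 0 0 0 0 0" --pt "0.08 0 0 0 0 0" --pt "0.05 0 0 0 0 0" --pt "0.03 0 0 0 0 0" --pt "0.03 0 0 0 0 0"

```text
time: 20.85
tcp_pos: [541.7, 12.0, 47.2]
ee_rot: [-3.142, -0.157, 1.152]
contact_force: [-1.7, -2.8, -2.2]
grip_width: 0.2
```

servo_tool --pt "0.04 0 0 0 0 0" --pt "0.04 0 0 0 0 0" --pt "0.04 0 0 0 0 0" --pt "0.04 0 0 0 0 0" --pt "0.04 0 0 0 0 0"

```text
time: 21.35
tcp_pos: [544.2, 17.5, 48.1]
ee_rot: [-3.142, -0.157, 1.152]
contact_force: [-0.5, -1.7, -2.4]
grip_width: 1.0
```

servo_tool --pt "0.03 0 0 0 0 0" --pt "0.03 0 0 0 0 0" --pt "0.03 0 0 0 0 0"

```text
time: 21.65
tcp_pos: [545.2, 19.9, 48.6]
ee_rot: [-3.142, -0.157, 1.152]
contact_force: [-2.1, -2.2, -1.9]
grip_width: 0.4
```

servo_tool --pt "0.03 0 0 0 0 0" --pt "0.03 0 0 0 0 0" --pt "0.03 0 0 0 0 0"

```text
time: 21.95
tcp_pos: [546.3, 22.2, 48.9]
ee_rot: [-3.141, -0.157, 1.152]
contact_force: [-1.7, -3.1, -2.2]
grip_width: 0.5
```

```bash
cat >> h.py <<'E'
def along():
    F=[];
    for _ in range(4):
        s=bot.observe();R=Ro.from_euler('xyz',s['ee_rot']).as_matrix();F.append(R.T@s['contact_force'])
    print(s['time'],np.round(F,1).tolist())
E
python3 -c "
from h import *
along()"
```

```text
21.95 [[-3.8, -0.3, 1.6], [-3.8, -0.3, 1.6], [-3.8, -0.3, 1.6], [-3.8, -0.3, 1.6]]
```

servo_tool --pt "0.03 0 0 0 0 0" --pt "0.03 0 0 0 0 0" --pt "0.03 0 0 0 0 0"

```text
time: 22.25
tcp_pos: [547.2, 24.3, 49.3]
ee_rot: [-3.141, -0.156, 1.152]
contact_force: [-2.3, -5.4, -2.1]
grip_width: 0.8
```

servo_tool --pt "0.02 0 0 0 0 0"

```text
time: 22.35
tcp_pos: [547.4, 24.7, 49.4]
ee_rot: [-3.141, -0.156, 1.152]
contact_force: [-2.4, -6.1, -1.6]
grip_width: 0.4
```

servo_tool --pt "0 0 0 0 0 0" --pt "0 0 0 0 0 0"

```text
time: 22.55
tcp_pos: [547.4, 24.8, 49.4]
ee_rot: [-3.141, -0.156, 1.152]
contact_force: [-2.7, -4.8, -1.8]
grip_width: 0.4
```

Run:
```python
from h import *
along();a=snap('scene','pics/i.png')[190:300,110:290]
b=snap('top','pics/i2.png')[145:235,150:270]
cv2.imwrite('pics/i3.png',np.vstack([cv2.resize(a[:,:,::-1],(540,330),interpolation=2),cv2.resize(b[:,:,::-1],(540,270))[:260]]))
```

```text
22.55 [[-5.7, -0.5, 0.9], [-5.7, -0.5, 0.9], [-5.7, -0.5, 0.9], [-5.7, -0.5, 0.9]]
```

View pics/i3.png

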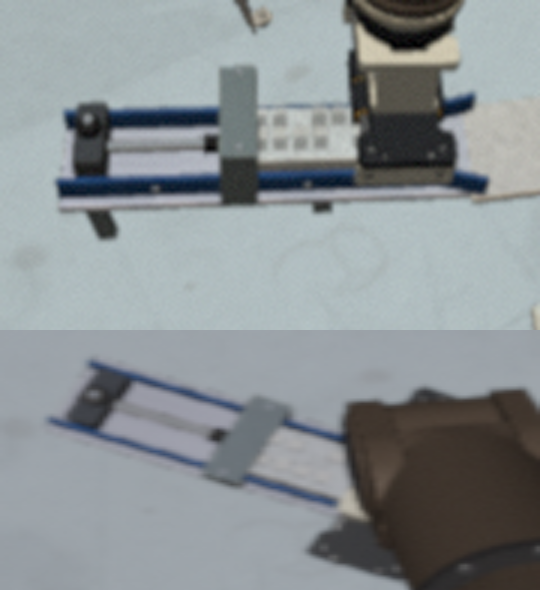

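The scene crop shows the box front under the arch and the pusher still behind it. The dark pad hub sits just uphill of the arch. If the force rise is really the pad, the hub should have moved, so I'll compare it with the first picture.

Run:
```python
import cv2,numpy as np
def sh(f,g,x0,x1,y0,y1,n):
    A=cv2.imread(f,0);B=cv2.imread(g,0)
    k=6;t=cv2.resize(A[y0:y1,x0:x1],None,fx=k,fy=k,interpolation=2);s=cv2.resize(B[y0-5:y1+5,x0-5:x1+5],None,fx=k,fy=k,interpolation=2)
    r=cv2.matchTemplate(s,t,cv2.TM_CCOEFF_NORMED);_,v,_,l=cv2.minMaxLoc(r);print(n,(l[0]/k-5,l[1]/k-5),round(v,3))
# scene: hub at (110+211/3,190+143/3)=(180,238)
sh('pics/a.png','pics/i.png',174,184,233,242,'hub scene')
sh('pics/a.png','pics/i.png',132,150,222,245,'stop scene')
# top hub at crop (278,165)/4.7+(140,145)=(199,180)
sh('pics/b.png','pics/i2.png',194,200,176,184,'hub top')
sh('pics/b.png','pics/i2.png',166,182,158,180,'stop top')
a=cv2.imread('pics/a.png',0);i=cv2.imread('pics/i.png',0)
print(a[236:240,170:186]);print(i[236:240,170:186])
```

```text
hub scene (-0.666666666666667, 0.0) 0.979
stop scene (0.0, 0.0) 0.998
hub top (-0.666666666666667, -0.33333333333333304) 0.988
stop top (0.0, 0.0) 0.999
[[127 128 131 130 127 126 119 119 106  63  31  33  58  87  93  95]
 [118 116 117 118 119 118 115 114 102  63  30  29  55  89  96  95]
 [102 101 103 105 101  98 103 102  87  53  16  24  54  92  95  94]
 [ 94  92  92  90  89  91  92  88  80  47  17  18  54  87  96  92]]
[[162 163 161 162 163 160 151 130  77  43  38  45  71 111 122 119]
 [149 148 149 148 150 149 147 130  70  36  31  36  76 117 123 120]
 [133 135 131 133 130 132 129 113  61  25  26  33  71 117 123 120]
 [118 119 117 118 115 116 113  98  49  14  14  24  68 115 121 120]]
```

The hub moved about 0.7 px (~2 mm) uphill in both cameras while the stop block didn't move, so this is light contact with the pad. I'll back off gently and lift away.

servo_tool --pt "-0.02 0 0 0 0 0" --pt "-0.03 0 0 0 0 0" --pt "-0.05 0 0 0 0 0" --pt "-0.1 0 0 0 0 0" --pt "-0.3 0 0 0 0 0" --pt "-0.5 0 0 0 0 0" --pt "-0.2 0 -0.5 0 0 0" --pt "0 0 -0.9 0 0 0" --pt "0 0 -0.9 0 0 0" --pt "0 0 -0.9 0 0 0" --pt "-0.5 0 -0.9 0 0 0" --pt "-0.8 0 -0.5 0 0 0"

```text
time: 23.85
tcp_pos: [509.5, -62.3, 177.4]
ee_rot: [3.138, -0.158, 1.154]
contact_force: [0.3, -0.3, 0.5]
grip_width: 0.6
```

servo_tool --pt "-0.9 0 0 0 0 0" --pt "-0.9 0 0 0 0 0" --pt "-0.9 0 0 0 0 0" --pt "-0.9 0 0 0 0 0" --pt "-0.5 0 0 0 0 0" --pt "0 0 0 0 0 0" --pt "0 0 0 0 0 0"

```text
time: 24.55
tcp_pos: [459.3, -173.3, 155.5]
ee_rot: [3.141, -0.157, 1.151]
contact_force: [-0.5, -0.0, -0.0]
grip_width: 0.2
```

Run:
```python
from h import *
along();a=snap('scene','pics/j.png');b=snap('top','pics/j2.png')
A=a[190:300,110:290];B=b[145:235,150:270]
cv2.imwrite('pics/j3.png',np.vstack([cv2.resize(A[:,:,::-1],(540,330),interpolation=2),cv2.resize(B[:,:,::-1],(540,270))[:260]]))
def sh(f,g,x0,x1,y0,y1,n):
    A=cv2.imread(f,0);B=cv2.imread(g,0)
    k=6;t=cv2.resize(A[y0:y1,x0:x1],None,fx=k,fy=k,interpolation=2);s=cv2.resize(B[y0-5:y1+5,x0-5:x1+5],None,fx=k,fy=k,interpolation=2)
    r=cv2.matchTemplate(s,t,cv2.TM_CCOEFF_NORMED);_,v,_,l=cv2.minMaxLoc(r);print(n,(l[0]/k-5,l[1]/k-5),round(v,3))
for f,g in(('a','b'),('i','i2')):
    sh(f'pics/{f}.png','pics/j.png',174,184,233,242,f+' hub scene')
    sh(f'pics/{g}.png','pics/j2.png',194,200,176,184,g+' hub top')
sh('pics/i.png','pics/j.png',198,226,220,246,'box scene')
for t in('dropper_bottle','sample_jar'):
    print(t,[(np.round(d['bbox']).tolist(),round(d['conf'],2)) for d in bot.find_in(t,'scene')[:1]])
```

```text
24.55 [[-0.2, -0.4, -0.0], [-0.2, -0.4, -0.0], [-0.2, -0.4, -0.0], [-0.2, -0.4, -0.0]]
a hub scene (-0.5, 0.0) 0.983
b hub top (-0.5, -0.33333333333333304) 0.99
i hub scene (0.16666666666666696, 0.0) 0.996
i2 hub top (0.0, 0.0) 0.996
box scene (0.33333333333333304, 0.0) 0.991
dropper_bottle [([402.0, 192.0, 418.0, 224.0], 0.89)]
sample_jar [([364.0, 113.0, 391.0, 168.0], 0.82)]
```

View pics/j3.png

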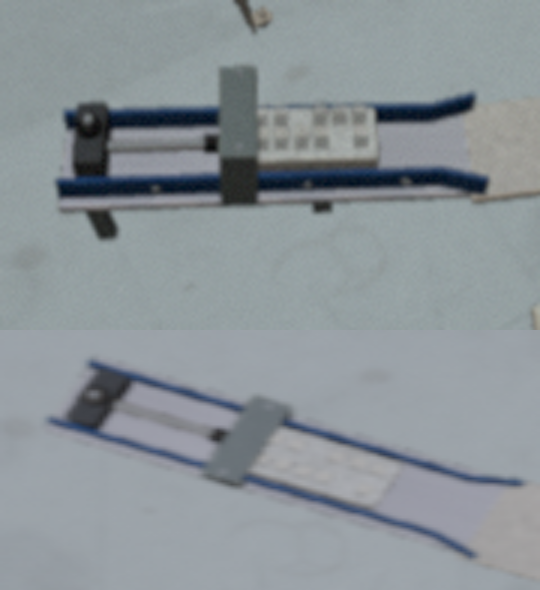

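The box is upright between the rails with its front under the arch, and the hub is still about 0.5 px uphill of its free position, so the box is still touching the pad. The jar's bounding box shifted a little, so I'll check that numerically before handing in.

Run:
```python
from h import *
A=cv2.imread('pics/a.png',0);B=cv2.imread('pics/j.png',0)
for n,(x0,y0,x1,y1) in dict(jar=(350,107,392,170),bottle=(398,190,420,225)).items():
    r=cv2.matchTemplate(B[y0-6:y1+6,x0-6:x1+6],A[y0:y1,x0:x1],cv2.TM_CCOEFF_NORMED);_,v,_,l=cv2.minMaxLoc(r);print(n,l[0]-6,l[1]-6,v)
    ok=v>.9 and abs(l[0]-6)+abs(l[1]-6)==0
    if not ok: raise SystemExit('check')
print(bot.sign_off())
```

```text
jar 1 -4 0.1958838403224945check
```

Run:
```python
import cv2,numpy as np
A=cv2.imread('pics/a.png')[80:240,320:440];B=cv2.imread('pics/j.png')[80:240,320:440]
cv2.imwrite('pics/k.png',cv2.resize(np.hstack([A,B]),None,fx=3,fy=3))
```

```text
(no output)
```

View pics/k.png

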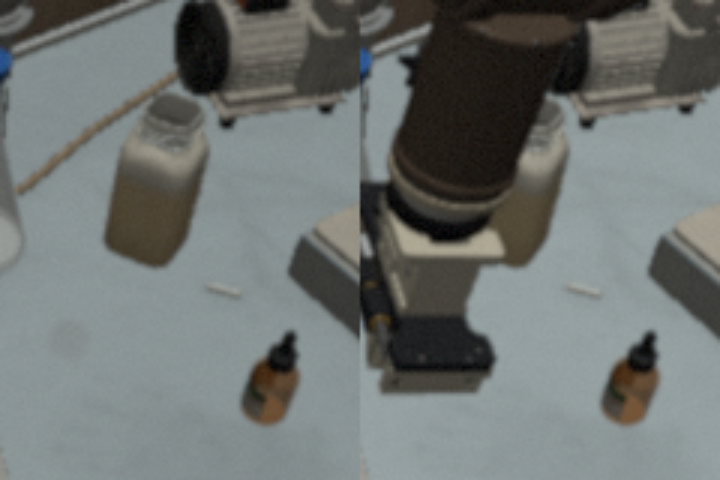

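The arm is only hiding part of the jar in this view: its right and bottom edges are where they were, and the bottle hasn't moved either. I'm handing the job in.

```bash
python3 -c "
from h import *
print(bot.sign_off())"
```

```text
the job is handed in; nothing more can be done
None
```

I set the cuvette box on the infeed plate, squared it with the ramp and let go. I then pushed it from behind with the closed fingers, through the rails and up the slope, until it pressed lightly on the pad. I handed it in at about 25 s of the 72 s allowed.

- **Pad contact:** the push force rose from about 3 N sliding to a peak of about 6.8 N, and I stopped there. The pad's share was an estimated 2–4 N, below the 8 N limit. Both fixed cameras showed the dark hub behind the pad about 2 mm uphill of its starting place. The pad's face is hidden under the arch, so I judged contact from the force and the hub.
- **After backing off:** the hub was still about 0.5 px (roughly 1.5 mm) uphill of its free position, so the box is still touching the pad. The box is upright between the rails, and the wrist force was about zero with the arm clear.
- **Bottle and jar:** my automatic image check failed on the jar, matching at only 0.2, and stopped before it reached the bottle. A side-by-side view showed the arm was partly hiding the jar. Its visible edges and the bottle were where they started.

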